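# Index a mould block under the height bar and relock the swivel arm

### The job

Take the aluminium mould block out of its wooden rack, set it down flat on the green mat and let go of it, then take it again the other way across and lay it flat in the nest of the blue swivel fixture, its length along the arm, and let go. Then pull the T-handled plunger up, twist it counter-clockwise and let go so that it stays out by itself, swing the arm counter-clockwise to its far stop so that the block passes under the yellow height bar without striking it, and twist the plunger back so that it drops fully home and locks the arm there. Leave the other things on the bench where they are.

Things in the scene. Friction and masses are not known exactly. Their poses are not given: they have to be found in the camera images.
- mould: Bare aluminium mould block, 66 mm long (its x), 46 mm wide (y), 42 mm high (z), about 0.34 kg, with a dark seam round its middle and four brass dowels on top. Origin: centre of its underside. Either way round is fine. Starts lying flat in the rack.
- rack: Dark wooden rack fixed to the bench; the mould starts in it, long axis along the rack's x. Its floor, 56 mm (x) by 74 mm (y), is 12 mm above the bench; two cheeks, 46 mm long in x, 58 mm above the bench (4 mm over the mould), stand 3 mm off the mould's long sides, so only its two ends are free to grip (across 66 mm); they overhang the floor 5 mm. Origin: on the bench under its centre.
- mat: Thin green mat fixed to the bench, 150 x 150 mm, 4 mm thick: the place to set the mould down for the regrasp, whole underside on the mat. Origin: centre of its underside. Rack and mat may have their places swapped.
- pivot (a point): Axis of the swivel fixture at the height of the steel arm's top (32 mm above the bench). The point's x runs towards the bridge's outer post. Its blue base plate, 16 mm high, runs from x = -115 to +210 mm and y = -100 to +100 mm. The plunger stands at x = -54, y = -31 mm on a blue bracket 52 mm high.
- nest (a point): Centre of the nest's floor on the swivel arm, 118 mm from the pivot, 32 mm above the bench; turns with the arm. x points out along the arm, as the mould's long axis must. Grey end stops (30 mm high, 50 mm wide) leave 74 mm in x for the 66 mm mould; lips 6 mm high leave 54 mm in y for its 46 mm. So lay it in gripped across its width, fingertips above the lips.
- post_grip (a point): Red upright grip on the swivel arm, round, 22 mm across, from 84 to 134 mm above the bench; the point is on its axis at 110 mm. It stands 92 mm from the pivot, 120 degrees counter-clockwise of the nest. Move it round the pivot on that arc; it may turn in the fingers. About 2 N moves it once the plunger is out.
- swivel (a joint): Angle of the swivel arm in rad: 0 at the loading place (start, locked), grows counter-clockwise seen from above, up to a firm stop at 1.4, where the nest lies right under the bar and the plunger stands over its second hole.
- tee_grip (a point): Centre of the plunger's black T-handle bar, 66 mm long (the point's y), 14 mm wide (x), 18 mm high; it starts 115 mm above the bench, 23 mm shaft clear beneath the bar. Turns and rises with the plunger.
- plunger (a joint): Height of the plunger in m: 0 fully home (pin 8 mm deep in a hole of the arm), 0.016 at the top. A spring and its weight pull it down with 6 to 9 N. Only at 0.0115 or more is its cross pin clear of the slotted collar so that the T can twist; twisted and let go it rests on the collar at about 0.011, clear of the arm. Resting on the arm between holes it reads about 0.008.
- tee (a joint): Twist of the T-handle in rad: 0 in the slot (bar along the fixture's y), grows counter-clockwise seen from above, stop at 1.3. It stays where it is left when it is between about 0.5 and 1.3 and rests on the collar; near 0 (within about 0.1) the cross pin drops back into the slot by its spring.
- under_bar (a point): Point on the check place, right under the middle of the yellow height bar, at the level of the nest's floor, fixed on the fixture. The nest comes here when the arm is at 1.4.
- bridge: Fixed bridge: a yellow bar 16 mm wide along the fixture's x from the pivot to a blue outer post 192 mm out; underside 82 mm, top 92 mm above the bench, so a mould lying flat in the nest (top at 74 mm) passes 8 mm under it. Origin: on the bench under the pivot.
- hammer: Bystander to leave alone: a hammer lying on the bench, 220 mm long. Origin: centre of its underside.
- jar: Bystander to leave alone: an amber glass jar with a dark lid, 56 mm across, 75 mm tall. Origin: centre of its underside.
- rubber_mould: Bystander to leave alone: a red rubber mould with a white seam, 72 x 52 x 26 mm, lying flat. Origin: centre of its underside.
- dish: Bystander to leave alone: a white china dish, 80 mm across, 35 mm tall. Origin: centre of its underside.
- ring_clamp: Bystander to leave alone: a dark wooden ring clamp with a brass band, 110 x 26 x 22 mm, lying flat. Origin: centre of its underside.
- flux: Bystander to leave alone: a blue bottle with a white cap, 52 mm across, 110 mm tall. Origin: centre of its underside.
There are look-alikes about, which are no part of the job. What is meant by the mould is not pink, and is the larger of those in its own colour. What is shaped like the mat but black is not meant.

How it is judged:
By the outcome, as a careful person would: the job done as asked, in the order asked, and still so for the second after the job is handed in, with the robot touching nothing.
It also fails if it takes over 72 s, if anything falls off the work surface, if the arm or the gripper's body presses on something with over 40 N, if the wrist force passes 120 N, or if a joint passes its speed limit or range.

### The arm

A 6-joint arm with a two-finger parallel gripper is mounted at the origin on the work surface. World frame = base frame: x ahead of the robot, y to its left, z up, the work surface at z = 0. Lengths are in mm, angles in rad, forces in N, time in s.
With the tool pointing down it reaches from about 400 to 825 mm from the base axis. Payload 7 kg.
Tool frame: the origin (TCP) lies at the very end of the fingers, on their centre line; the grasp point (between the pads) lies 19 mm behind it; z points along the fingers, y is the line along which they close (so a half turn about z gives the same grasp; the last joint's range is limited). The gripper opens to 88 mm and grips with 3 to 60 N. Pads are 19 mm wide; open, the fingers measure 130 mm over their backs; the gripper's body (78 mm by 193 mm) begins 47 mm behind the grasp point.
Start: joints at [-0.997, 0.359, 0.012, 0, -1.224, -0.288], TCP at [190.273, -647.604, 206.461] pointing down, gripper open.
Joint ranges: [-3.07, 3.07], [-1.43, 2.12], [-1.02, 1.25], [-3.03, 1.67], [-3.05, -0], [-3.03, 3.03]. Speed limits (rad/s): [2.39, 2.39, 3.01, 3.14, 3.14, 3.14].

### API

Orientations are given as a unit quaternion [x, y, z, w].
In Python, from plant import bot gives the robot as it stands. Calls block until the motion is done:
- bot.move_ptp(position, orientation): joint-space move of the TCP to a pose.
- bot.line_to(position, velocity=150, ori=None): straight line of the TCP; ori=None keeps the orientation; velocity is the mean speed in mm/s.
- bot.move_joints(angles): joint-space move.
- bot.move_gripper(opening, force=None): finger opening in mm; force is the grip in N (None keeps the last); returns when the fingers have stopped.
- bot.pause(seconds).
- bot.solve_ik(position, orientation): joint angles nearest the present ones, or None.
- bot.read_state(): the state.
- bot.camera(name): name is "scene" or "side" or "wrist"; returns the picture (384x512x3 uint8, red, green, blue); there is no depth.
- bot.get_calibration(name): a dict with "fx", "fy", "cx", "cy" (pixels), "view" (4x4, takes a point from world to camera coordinates); the wrist camera has in their place "T_tool_cam" (4x4, takes a point from camera to tool coordinates, whose origin is the TCP and whose axes are the flange's). Camera axes: x right, y up, looking along -z (the intrinsics and any distortion apply to the point x, -y, -z); pixel columns grow to the right and rows downward; lengths in mm; the calibration is good to about 2 mm. A picture is of the moment at which its call begins: read the wrist's pose just before it. get_calibration takes no time and is no camera call.
A pose or a line that the arm cannot do raises bot.Unreachable and nothing moves.
- bot.close_job(): hands the job in; it is judged then, once.
The state is a dict: "t": time; "joint_pos": joint angles; "qvel": joint speeds; "tau": joint torques, N m; "tcp_pos": TCP position; "eef_rot": TCP orientation; "contact_force": force on the tool from outside, world axes, zero at the start; "moment": the same for the moment, N m; "width": finger opening in mm; "finger_force": force on a finger pad.
Only numpy, scipy, OpenCV 4.12 (cv2) and the standard library are available. Lean on these libraries where they do the work, as an engineer would, in place of code of your own. Each camera call takes 0.05 s, during which the arm holds its last target. There are 200 camera calls.

## Working session

There is one attempt and no reset: what is moved stays moved. The work goes in short steps, each a Python script; the robot and the scene stay as the last script left them, time stands still between calls to the robot, and variables do not carry over. Pictures are saved under pics/ and viewed, at most 12 in all, crops included, and the job is handed in when it is done.

```bash
ls; mkdir -p pics
python3 - <<'E'
from plant import bot
import cv2,numpy as np
np.set_printoptions(suppress=True,precision=4)
for n in ["scene","side","wrist"]:
    im=bot.camera(n); cv2.imwrite(f"pics/{n}0.png",im[:,:,::-1]); print(n,bot.get_calibration(n))
a=cv2.imread("pics/scene0.png");
cv2.imwrite("pics/scene0b.png",cv2.resize(a,(800,600),interpolation=cv2.INTER_CUBIC))
a=cv2.imread("pics/side0.png");cv2.imwrite("pics/side0b.png",cv2.resize(a,(800,600),interpolation=cv2.INTER_CUBIC))
s=bot.read_state();print(s)
E
```

```text
pics
scene {'fx': 439.13537928783995, 'fy': 439.13537928783995, 'cx': 248.41824099579966, 'cy': 188.25791576249532, 'view': array([[    0.1489,     0.9889,     0.0018,  -110.0559],
       [   -0.6572,     0.0976,     0.7473,   241.1416],
       [    0.7388,    -0.1124,     0.6644, -1946.0777],
       [    0.    ,     0.    ,     0.    ,     1.    ]])}
side {'fx': 388.60979038725964, 'fy': 388.60979038725964, 'cx': 254.1508804795625, 'cy': 193.05090622895895, 'view': array([[   -0.839 ,    -0.5441,    -0.0083,   420.9312],
       [    0.3431,    -0.5408,     0.768 ,  -238.039 ],
       [   -0.4223,     0.6415,     0.6404, -1042.7926],
       [    0.    ,     0.    ,     0.    ,     1.    ]])}
wrist {'fx': 284.3360523657592, 'fy': 284.3360523657592, 'cx': 257.72284919567466, 'cy': 187.3367136445571, 'T_tool_cam': array([[   0.0014,    0.9539,    0.3   ,   81.1869],
       [   1.    ,   -0.0016,    0.0002,    1.1428],
       [   0.0007,    0.3   ,   -0.9539, -179.1298],
       [   0.    ,    0.    ,    0.    ,    1.    ]])}
{'t': 0.15, 'joint_pos': array([-0.9969,  0.3593,  0.0113, -0.0002, -1.2241, -0.2881]), 'qvel': array([ 0.    , -0.0032,  0.0016,  0.0032, -0.0007,  0.0008]), 'tau': array([ -0.0035, -58.3274,  29.3294,   7.0011,   0.0089,  -0.0001]), 'tcp_pos': array([ 190.1557, -647.2721,  205.736 ]), 'eef_rot': array([-0.1424,  0.9898,  0.0006, -0.0002]), 'contact_force': array([-0.1383,  0.7905,  0.0895]), 'moment': array([-0.0165, -0.006 , -0.0224]), 'finger_force': 0.0, 'width': 87.80787130008595}
```

View pics/scene0b.png

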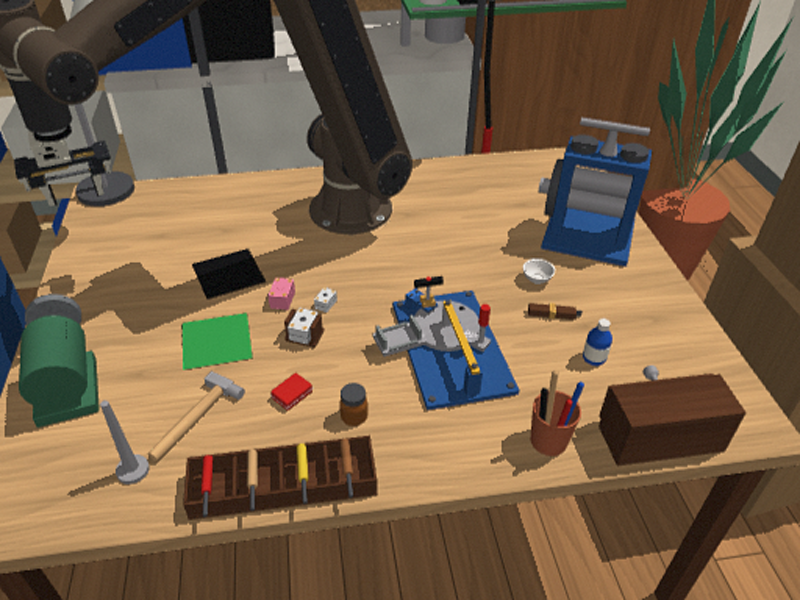

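View pics/side0b.png

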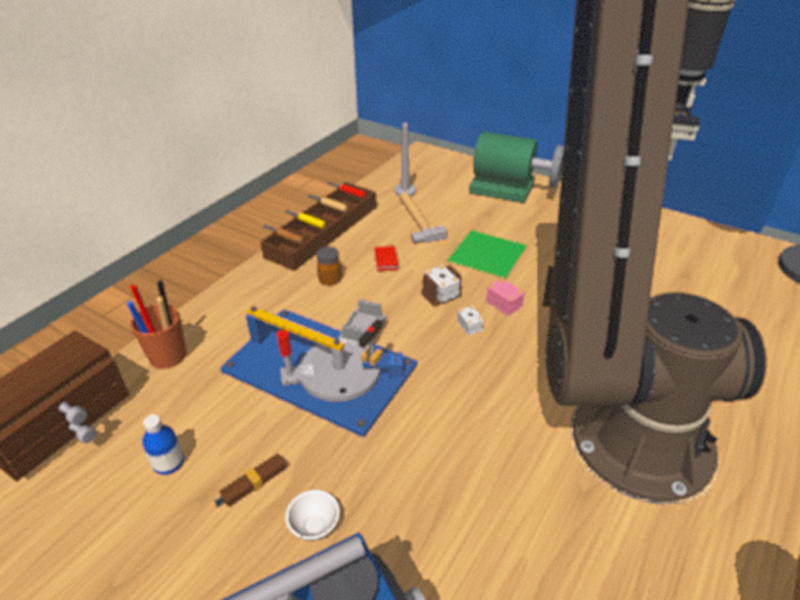

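Scene (800×600 view): mat centre (216,341), rack with the mould (304,327), a smaller white look-alike (326,299), a pink block (281,293), T-bar (429,281), red grip (485,315), nest (398,337), and base plate corners (394,302), (473,291), (517,394), (427,406).

```bash
cat > h.py <<'E'
from plant import bot
import numpy as np, cv2
from scipy.spatial.transform import Rotation as R
np.set_printoptions(suppress=True,precision=3)
def down(yaw):  # tool x axis at heading yaw, z down
    return (R.from_euler('z',yaw)*R.from_euler('x',np.pi)).as_quat()
def cam(n,st=None):
    c=bot.get_calibration(n); K=(c['fx'],c['fy'],c['cx'],c['cy'])
    if n!='wrist': return K,np.linalg.inv(c['view'])
    T=np.eye(4); T[:3,:3]=R.from_quat(st['eef_rot']).as_matrix(); T[:3,3]=st['tcp_pos']
    return K,T@c['T_tool_cam']
def back(C,uv,z):
    K,T=C; d=T[:3,:3]@np.array([(uv[0]-K[2])/K[0],-(uv[1]-K[3])/K[1],-1]); o=T[:3,3]
    return o+d*(z-o[2])/d[2]
def proj(C,p):
    K,T=C; q=np.linalg.inv(T)@np.append(p,1)
    return np.array([K[2]+K[0]*q[0]/-q[2],K[3]-K[1]*q[1]/-q[2]])
E
python3 - <<'E'
from h import *
C=cam('scene'); f=.64
for n,u,v,z in [('mat',216,341,4),('rackmould',304,323,54),('pl',394,302,16),('pl',473,291,16),('pl',517,394,16),('pl',427,406,16),('tee',429,281,120),('post',485,309,134),('barout',476,371,92),('barin',448,305,92),('small',326,299,25),('pink',281,293,30),('jar',354,390,75)]:
    print(n,back(C,(u*f,v*f),z))
E
```

```text
mat [ 479.812 -353.989    4.   ]
rackmould [ 502.874 -153.2     54.   ]
pl [422.615  61.697  16.   ]
pl [411.627 256.912  16.   ]
pl [739.384 269.521  16.   ]
pl [742.958  79.323  16.   ]
tee [478.246 131.06  120.   ]
post [600.21  226.101 134.   ]
barout [730.557 177.912  92.   ]
barin [532.214 164.22   92.   ]
small [398.306 -97.491  25.   ]
pink [ 366.876 -201.783   30.   ]
jar [729.216 -66.562  75.   ]
```

Run:
```python
from h import *
for i,(p,y) in enumerate([((470,-240,280),np.pi),((520,150,280),np.pi)]):
    print(bot.solve_ik(p,down(y)))
    bot.move_ptp(p,down(y)); bot.pause(.3)
    s=bot.read_state(); im=bot.camera('wrist'); print(s['t'],s['tcp_pos'],s['eef_rot'],s['joint_pos'])
    np.savez(f'w{i}.npz',**{k:s[k] for k in('tcp_pos','eef_rot')})
    cv2.imwrite(f'pics/w{i}.png',cv2.resize(im[:,:,::-1],(800,600),interpolation=cv2.INTER_CUBIC))
```

```text
[-0.1    0.073 -0.19  -0.    -1.308 -1.471]
2.2667 [ 469.883 -240.43   279.846] [ 0.  1. -0. -0.] [-0.101  0.074 -0.19   0.    -1.308 -1.471]
[ 0.643  0.097 -0.164 -0.    -1.31  -2.214]
4.075 [520.171 149.348 280.067] [0.001 1.    0.    0.   ] [ 0.642  0.097 -0.164 -0.    -1.31  -2.214]
```

View pics/w0.png

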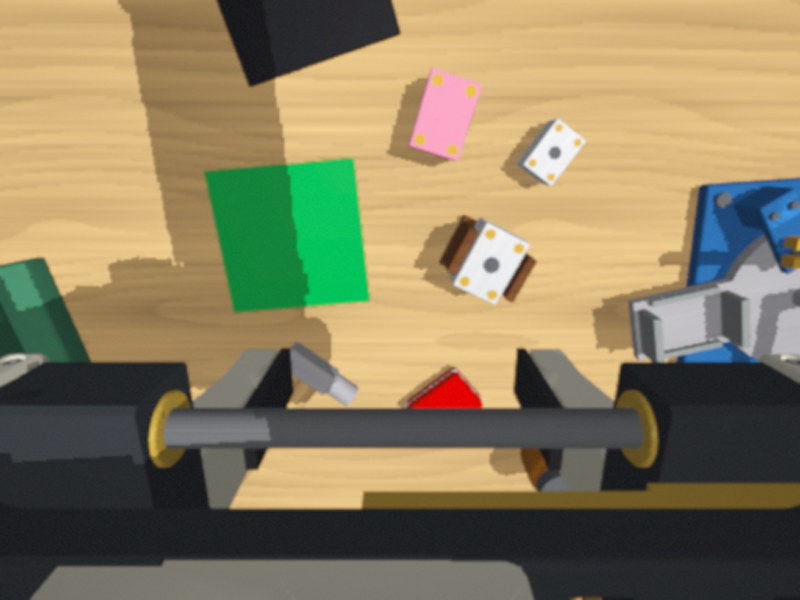

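View pics/w1.png

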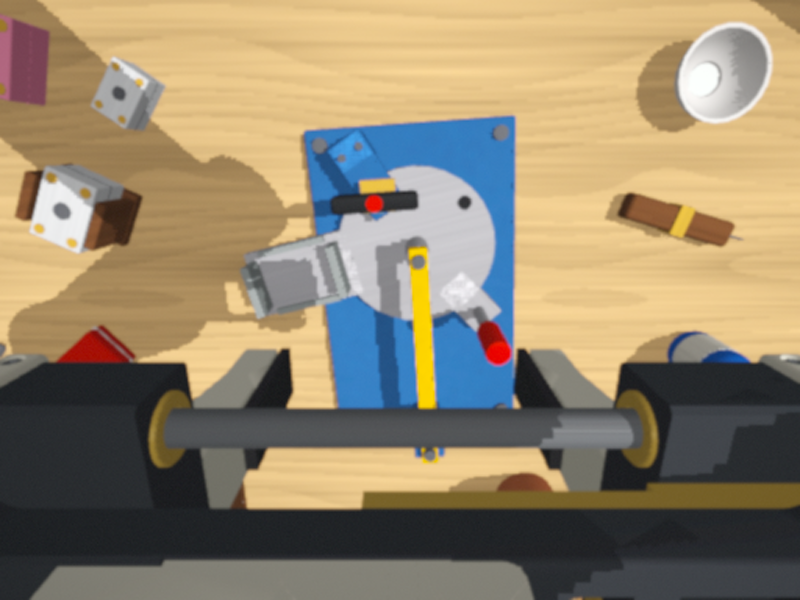

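w0: mould dowels at (490,234), (519,249), (465,281), (492,295); mat corners at (206,172), (353,159), (369,300), (234,312). w1: T-bar ends at (332,205) and (418,201), red post top at (498,351), bar (418.5,250) to (427.5,408), and plate corners (304,131) and (515,116).

Run:
```python
from h import *
f=.64
def C(i): return cam('wrist',dict(np.load(f'w{i}.npz')))
A=C(0);B=C(1)
b=lambda c,u,v,z:back(c,(u*f,v*f),z)
print('mould w0');d=[b(A,u,v,55) for u,v in[(490,234),(519,249),(465,281),(492,295)]];print(np.array(d),np.mean(d,0),b(A,491,265,54))
print('sides',np.hypot(*(d[2]-d[0])[:2]),np.hypot(*(d[1]-d[0])[:2]))
e=(d[2]-d[0]+d[3]-d[1]);print('yaw long',np.arctan2(e[1],e[0]));e=d[1]-d[0]+d[3]-d[2];print('short',np.arctan2(e[1],e[0]))
d=[b(B,u,v,55) for u,v in[(53,178),(92,191),(28,232),(73,246)]];print('w1 mould',np.mean(d,0),b(B,62,211,54))
m=[b(A,u,v,4) for u,v in[(206,172),(353,159),(369,300),(234,312)]];print('mat',np.array(m),np.mean(m,0))
p=[b(B,u,v,16) for u,v in[(304,131),(515,116)]];print('plate',p)
q=[b(B,418.5,250,92),b(B,427.5,408,92)];e=q[1]-q[0];print('bar',q,np.arctan2(e[1],e[0]))
t=[b(B,u,v,124) for u,v in[(332,205),(418,201)]];e=t[1]-t[0];print('tee',t,np.mean(t,0),np.hypot(*e[:2]),np.arctan2(e[1],e[0]))
print('post',b(B,498,351,134))
# predicted positions from plate
e=p[1]-p[0];th=np.arctan2(e[1],e[0])-np.pi/2;print('th plate',th,np.hypot(*e[:2]))
c,s=np.cos(th),np.sin(th);mid=(p[0]+p[1])/2
piv=mid[:2]+115*np.array([c,s]);Rm=np.array([[c,-s],[s,c]])
print('piv',piv,'tee',piv+Rm@[-54,-31],'post',piv+92*np.array([np.cos(th+np.radians(120)-1.4),np.sin(th+np.radians(120)-1.4)]),'nest',piv+118*np.array([np.cos(th-1.4),np.sin(th-1.4)]))
```

```text
mould w0
[[ 459.04  -159.486   55.   ]
 [ 472.975 -131.848   55.   ]
 [ 503.771 -180.451   55.   ]
 [ 517.644 -154.085   55.   ]] [ 488.358 -156.468   55.   ] [ 488.449 -156.61    54.   ]
sides 49.40105669601813 30.952342231829693
yaw long -0.45015638564669147
short 1.095275356416917
w1 mould [ 489.892 -157.682   55.   ] [ 488.872 -157.632   54.   ]
mat [[ 406.436 -434.043    4.   ]
 [ 394.024 -288.194    4.   ]
 [ 539.736 -275.721    4.   ]
 [ 553.628 -423.007    4.   ]] [ 473.456 -355.241    4.   ]
plate [array([419.105,  57.765,  16.   ]), array([405.946, 254.745,  16.   ])]
bar [array([516.567, 163.74 ,  92.   ]), array([668.265, 173.893,  92.   ])] 0.0668300551239505
tee [array([475.696,  97.804, 124.   ]), array([472.743, 161.82 , 124.   ])] [474.22  129.812 124.   ] 64.0841050322916 1.6168943258286774
post [589.884 226.766 134.   ]
th plate 0.06670777796181748 197.41895193437173
piv [527.27  163.921] tee [475.456 129.39 ] post [593.885 227.375] nest [555.032  49.233]
```

Run:
```python
from h import *
y=-0.461+np.pi/2; q=down(y); p=np.array([488.4,-156.7,0])
bot.move_ptp(p+[0,0,130],q)
bot.line_to(p+[0,0,22],150)
bot.move_gripper(50,30)
s=bot.read_state();print(s['t'],s['width'],s['finger_force'],s['contact_force'],s['tcp_pos'])
bot.line_to(p+[0,0,100],120)
s=bot.read_state();print(s['t'],s['width'],s['contact_force'])
m=np.array([473.5,-355,0])
bot.move_ptp(m+[0,0,70],q)
bot.line_to(m+[0,0,20],120); bot.line_to(m+[0,0,14],25)
s=bot.read_state();print(s['t'],s['width'],s['contact_force'],s['tcp_pos'],s['joint_pos'])
bot.move_gripper(88); 
s=bot.read_state();print(s['t'],s['width'],s['contact_force'],s['tcp_pos'])
bot.line_to(m+[0,0,130],200)
bot.pause(.2)
s=bot.read_state(); im=bot.camera('wrist');print(s['t'],s['tcp_pos'])
np.savez('w2.npz',**{k:s[k] for k in('tcp_pos','eef_rot')})
cv2.imwrite('pics/w2.png',cv2.resize(im[:,:,::-1],(800,600)))
```

```text
9.475 65.71061137505238 29.99567449092865 [-1.59   1.023  6.498] [ 488.689 -156.685   22.536]
10.275 65.71295033054732 [-0.428 -0.282 -2.929]
12.05 65.57645621499785 [-0.152  0.735  0.296] [ 474.162 -355.202   14.605] [-0.313  0.413 -0.401  0.    -0.755  2.994]
12.675 87.37313105789532 [ 0.051 -1.009 -0.235] [ 473.464 -355.003   13.973]
13.6083 [ 472.728 -354.652  128.453]
```

View pics/w2.png

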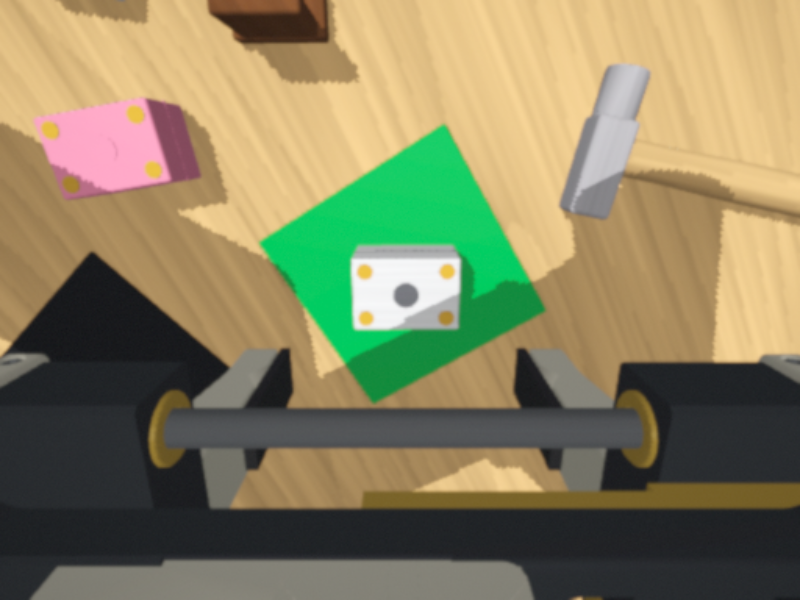

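The mould lies flat on the mat with its top centre at (405,295), square to the gripper. Next I regrasp it across its width and hover over the nest to check the fit.

Run:
```python
from h import *
C=cam('wrist',dict(np.load('w2.npz')));f=.64
d=[back(C,(u*f,v*f),47) for u,v in[(365,272),(447,272),(366,318),(446,318)]];c=np.mean(d,0);e=d[1]-d[0]+d[3]-d[2]
print(c,back(C,(405*f,295*f),46),np.arctan2(e[1],e[0]))
# centre along mould x from the grip, tool y; along mould y from the picture
m=np.array([473.5,-355,0]);ax=np.array([np.cos(-.461),np.sin(-.461),0]);ay=np.array([-ax[1],ax[0],0])
off=(c-m)@ay; print('off y',off,'off x (bias)',(c-m)@ax)
p=m+ay*np.clip(off,-6,6); q=down(-.461)
bot.move_ptp(p+[0,0,110],q); bot.line_to(p+[0,0,17],150)
bot.move_gripper(35,30)
s=bot.read_state();print(s['t'],s['width'],s['tcp_pos'],s['contact_force'])
bot.line_to(p+[0,0,130],150)
n=np.array([553.3,49.3,0]); qn=down(-1.333)
bot.move_ptp(n+[0,0,130],qn)
bot.line_to(n+[0,0,80],150); bot.pause(.3)
s=bot.read_state(); im=bot.camera('wrist');print(s['t'],s['tcp_pos'],s['joint_pos'],s['width'])
np.savez('w3.npz',**{k:s[k] for k in('tcp_pos','eef_rot')})
cv2.imwrite('pics/w3.png',cv2.resize(im[:,:,::-1],(800,600)))
```

```text
[ 473.602 -356.393   47.   ] [ 473.022 -356.193   46.   ] -0.45900219636255724
off y -1.2019914621248495 off x (bias) 0.7108025913702075
16.575 45.30257543029497 [ 472.964 -356.153   17.109] [ 0.089 -0.18   1.798]
19.7833 [553.832  49.488  80.889] [ 0.441  0.28  -0.418  0.    -0.871 -0.204] 45.8499667769706
```

View pics/w3.png

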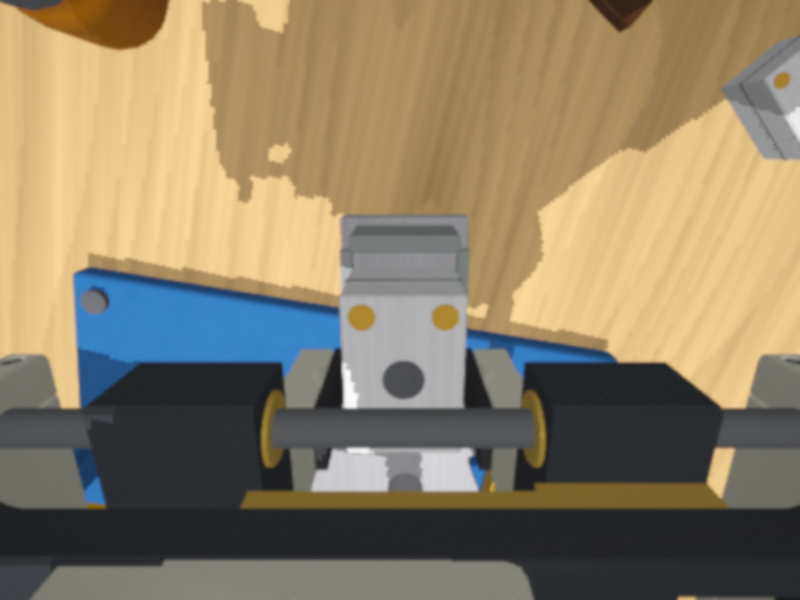

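Run:
```python
from h import *
s=dict(np.load('w3.npz'));C=cam('wrist',s);f=.64
T=s['tcp_pos'];ex=R.from_quat(s['eef_rot']).as_matrix()
for n,u,v,z in[('stop outer top',405,216,62),('stop inner top',405,227,62),('stop inner floor',405,250,32),('mould top edge',403.5,294,110),('mould bottom edge',403.5,281,68),('hole',403.5,380,110)]:
    d=back(C,(u*f,v*f),z)-T; print(n,d@ex[:,0],d@ex[:,1])
im=cv2.imread('pics/w3.png')[205:300,320:490];cv2.imwrite('pics/w3c.png',cv2.resize(im,None,fx=4.5,fy=4.5,interpolation=cv2.INTER_CUBIC))
```

```text
stop outer top 53.900856060153615 0.7353605404540233
stop inner top 49.01895168631769 0.7498905158313929
stop inner floor 32.23784867091904 0.945436890221152
mould top edge 32.85283137447571 0.0337448514091098
mould bottom edge 25.670084771728646 0.1163978369289243
hole -1.1729922676733882 0.10060567096686766
```

View pics/w3c.png

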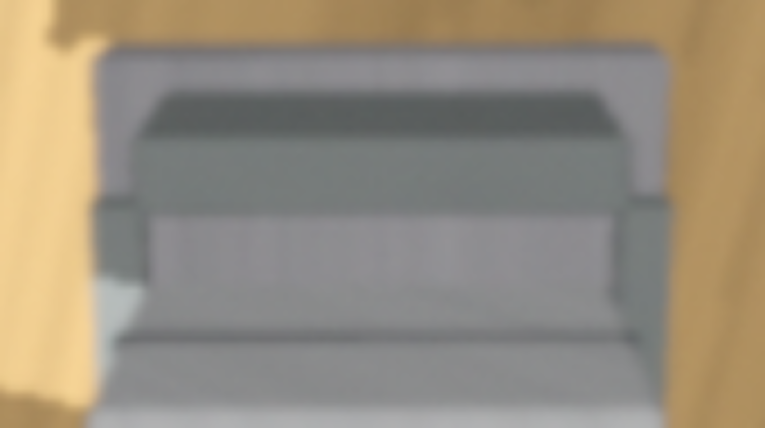

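Run:
```python
from h import *
s=dict(np.load('w3.npz'));C=cam('wrist',s);f=.64
T=s['tcp_pos'];ex=R.from_quat(s['eef_rot']).as_matrix()
for n,u,v,z in[('stop outer base',404.3,226,32),('stop outer top',404.3,235,62),('stop inner top',404.3,252.3,62),('stop left',350,235,62),('stop right',458,235,62),('mould bottom edge',403.5,269,68),('seam',403.5,280.5,89)]:
    d=back(C,(u*f,v*f),z)-T; print(n,d@ex[:,0],d@ex[:,1])
```

```text
stop outer base 44.780088028328684 0.5485354127503675
stop outer top 45.42213582736988 0.4464272943381489
stop inner top 37.50998431181408 0.4662421545810891
stop left 45.38032335868411 -23.929017912069227
stop right 45.463469367134664 24.54267096019433
mould bottom edge 31.22732614965681 0.10547784519215747
seam 31.86263125169093 0.06996003305537166
```

The nest and the mould agree to within 1 mm, so I lower it with a small correction.

Run:
```python
from h import *
def S(l):
    s=bot.read_state();print(l,round(s['t'],2),s['tcp_pos'],s['contact_force'],round(s['width'],1))
n=np.array([553.6,48.6,0])
bot.line_to(n+[0,0,52],80); bot.pause(.1);S('above'); bot.line_to(n+[0,0,44.8],25); bot.pause(.2);S('down')
bot.move_gripper(75); S('open')
bot.line_to(n+[0,0,150],200)
# tee
t=np.array([474.6,129.7,0]); q=down(-1.504)
bot.move_gripper(45)
bot.move_ptp(t+[0,0,170],q); bot.line_to(t+[0,0,150],100); bot.pause(.2)
s=bot.read_state(); im=bot.camera('wrist');S('tee')
np.savez('w4.npz',**{k:s[k] for k in('tcp_pos','eef_rot')})
cv2.imwrite('pics/w4.png',cv2.resize(im[:,:,::-1],(800,600)))
```

```text
above 20.43 [554.002  48.725  52.385] [-0.465  0.049 -2.775] 45.6
down 21.07 [554.079  48.753  45.069] [1.454 0.949 1.409] 45.4
open 21.79 [553.591  48.607  44.789] [ 0.39  -0.003 -0.426] 75.2
tee 24.32 [474.973 129.663 150.373] [-0.369 -0.465 -0.097] 45.0
```

View pics/w4.png

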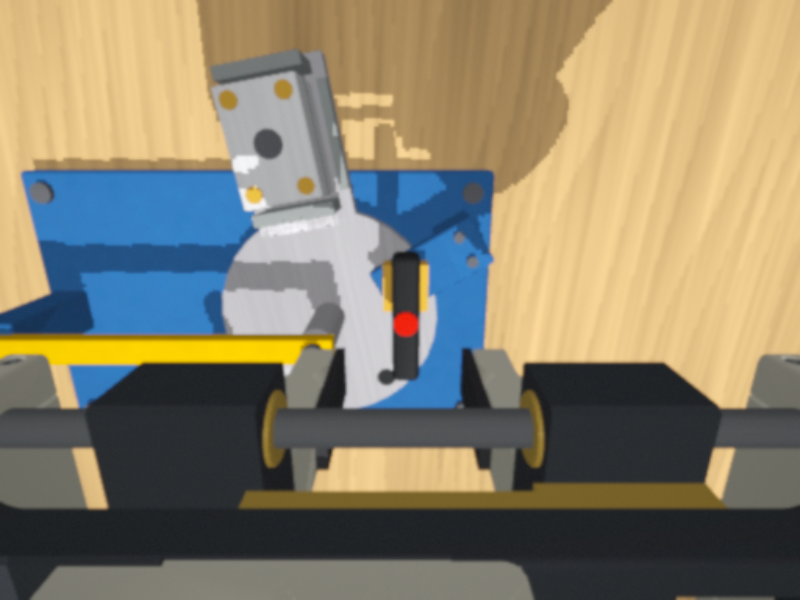

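The mould sits flat in the nest (hole at (268,144)). The T-bar, centred near (405,320), is in line with the fingers, so I can work the plunger.

```bash
cat >> h.py <<'E'
def S(l):
    s=bot.read_state();print(l,round(s['t'],2),s['tcp_pos'],s['contact_force'],'Mz %.2f w %.1f j6 %.2f'%(s['moment'][2],s['width'],s['joint_pos'][5]));return s
E
python3 - <<'E'
from h import *
t=np.array([475,129.5,0]); q=down(-1.504); z=98
bot.line_to(t+[0,0,z],120); S('at')
bot.move_gripper(8,40); S('grip')
bot.line_to(t+[0,0,z+14],40); bot.pause(.15); S('up')
for a in (.5,1.0):
    bot.move_ptp(t+[0,0,z+14],down(-1.504+a)); S('tw')
bot.line_to(t+[0,0,z+11],20); bot.pause(.15); S('rest')
bot.move_gripper(45); S('open')
bot.line_to(t+[0,0,160],150); bot.pause(.2)
s=S('v'); im=bot.camera('wrist')
np.savez('w5.npz',**{k:s[k] for k in('tcp_pos','eef_rot')})
cv2.imwrite('pics/w5.png',cv2.resize(im[:,:,::-1],(800,600)))
E
```

```text
at 24.91 [475.357 129.618  98.43 ] [0.181 0.175 0.78 ] Mz -0.03 w 45.4 j6 -0.60
grip 25.53 [474.806 129.46   98.238] [-3.701 -0.326  4.266] Mz -0.01 w 13.1 j6 -0.60
up 26.18 [474.57  129.278 111.619] [-1.663  0.125 -7.951] Mz 0.02 w 13.0 j6 -0.60
tw 26.73 [474.258 129.12  111.533] [-4.255  0.671 -8.995] Mz 0.01 w 12.9 j6 -0.10
tw 27.28 [473.977 128.809 111.526] [-4.133 -0.71  -8.451] Mz -0.02 w 13.6 j6 0.40
rest 27.73 [473.961 128.804 108.505] [-5.235  0.061 -8.32 ] Mz 0.02 w 13.0 j6 0.40
open 28.48 [475.081 129.517 109.029] [-0.096 -0.837  0.765] Mz 0.02 w 44.8 j6 0.40
v 29.18 [474.521 129.197 159.217] [-0.542 -0.393 -0.452] Mz -0.05 w 45.1 j6 0.40
```

View pics/w5.png

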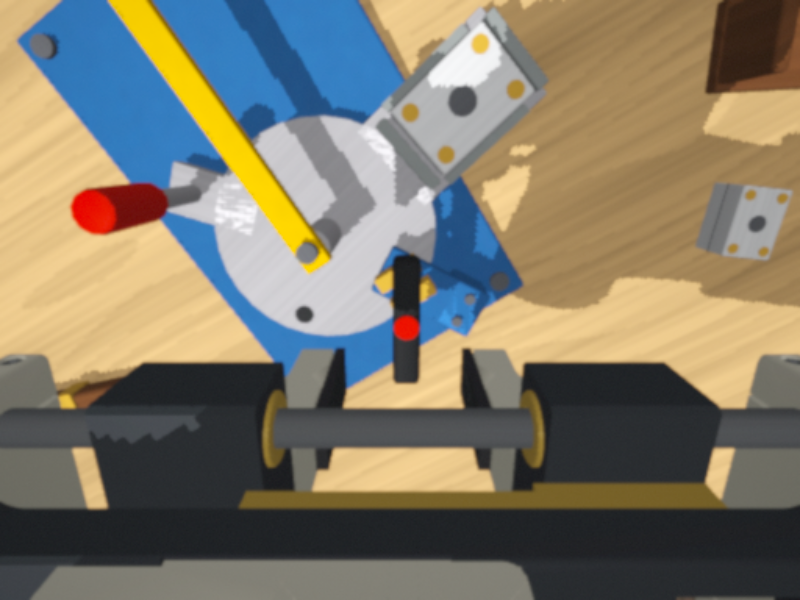

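The T stays twisted on the collar, with its bar along column 405. Now I grip the red post, closing along the tangent, and swing the arm.

Run:
```python
from h import *
C=cam('wrist',dict(np.load('w5.npz'))); print('post w5',back(C,(94*.64,212*.64),134))
P=np.array([525.7,164,0]); a0=.067+np.radians(120)-1.4
pos=lambda a,z:P+[92*np.cos(a0+a),92*np.sin(a0+a),z]
q=lambda a:down(a0+a-np.pi)
bot.move_ptp(pos(0,175),q(0)); bot.line_to(pos(0,101),120); S('at')
bot.move_gripper(18,12); S('grip')
for a in np.linspace(0,1.4,11)[1:]:
    bot.line_to(pos(a,101),90,q(a)); s=S('%.2f'%a)
    if np.hypot(*s['contact_force'][:2])>25: print('stop');break
```

```text
post w5 [591.243 226.398 134.   ]
at 31.64 [592.801 227.68  101.688] [-0.219 -0.105  0.89 ] Mz -0.03 w 45.2 j6 -1.48
grip 32.17 [592.582 227.598 101.506] [-0.277  0.167  3.032] Mz 0.00 w 21.7 j6 -1.48
0.14 32.46 [582.704 236.374 101.465] [-1.277 -0.441  4.733] Mz 0.00 w 21.4 j6 -1.37
0.28 32.75 [572.189 243.418 101.437] [-1.599 -1.302  5.485] Mz 0.06 w 21.4 j6 -1.25
0.42 33.04 [560.725 249.057 101.453] [-0.882 -2.348  6.609] Mz -0.02 w 21.4 j6 -1.13
0.56 33.33 [548.503 253.066 101.462] [-1.815 -0.224  5.425] Mz -0.03 w 21.4 j6 -1.01
0.70 33.62 [535.886 255.37  101.423] [-1.716  0.229  5.342] Mz -0.05 w 21.7 j6 -0.89
0.84 33.92 [523.118 255.854 101.403] [-1.474 -1.068  5.715] Mz -0.02 w 21.3 j6 -0.76
0.98 34.21 [510.393 254.648 101.386] [-1.59  -0.689  6.22 ] Mz -0.03 w 21.2 j6 -0.64
1.12 34.5 [497.945 251.666 101.402] [-1.143 -0.505  5.683] Mz 0.02 w 21.1 j6 -0.51
1.26 34.79 [486.098 246.994 101.4  ] [-1.308  0.152  5.195] Mz 0.03 w 21.4 j6 -0.38
1.40 35.08 [474.878 240.746 101.368] [-1.366  0.653  6.724] Mz 0.05 w 21.5 j6 -0.25
```

Moving with small forces; next I press on until the stop is felt.

Run:
```python
from h import *
P=np.array([525.7,164,0]); a0=.067+np.radians(120)-1.4
pos=lambda a,z:P+[92*np.cos(a0+a),92*np.sin(a0+a),z]
q=lambda a:down(a0+a-np.pi)
for a in np.arange(1.41,1.48,.01):
    bot.line_to(pos(a,101),20,q(a)); bot.pause(.1); s=S('%.2f'%a)
    if np.hypot(*s['contact_force'][:2])>9: break
bot.move_gripper(45); bot.line_to(pos(a,175),150); S('off')
t=np.array([474.4,129.4,0])
bot.move_ptp(t+[0,0,170],down(-.504)); bot.pause(.2)
s=S('v'); im=bot.camera('wrist')
np.savez('w6.npz',**{k:s[k] for k in('tcp_pos','eef_rot')})
cv2.imwrite('pics/w6.png',cv2.resize(im[:,:,::-1],(800,600)))
```

```text
1.41 35.43 [474.574 240.521 101.362] [-0.484  1.573  5.662] Mz 0.02 w 21.1 j6 -0.24
1.42 35.78 [473.824 240.053 101.361] [-0.842  2.335  5.961] Mz 0.02 w 21.3 j6 -0.23
1.43 36.13 [473.244 239.661 101.391] [2.625 3.53  4.5  ] Mz -0.10 w 21.4 j6 -0.22
1.44 36.48 [473.253 239.678 101.468] [7.    4.145 1.243] Mz -0.11 w 21.3 j6 -0.21
1.45 36.83 [473.27  239.561 101.469] [ 9.862  5.082 -3.649] Mz -0.16 w 21.4 j6 -0.20
off 38.12 [470.185 237.507 174.284] [-0.856  0.858 -0.913] Mz -0.04 w 45.0 j6 -0.20
v 38.95 [474.37  130.062 169.628] [ 0.318 -0.167  0.795] Mz -0.05 w 45.1 j6 0.40
```

View pics/w6.png

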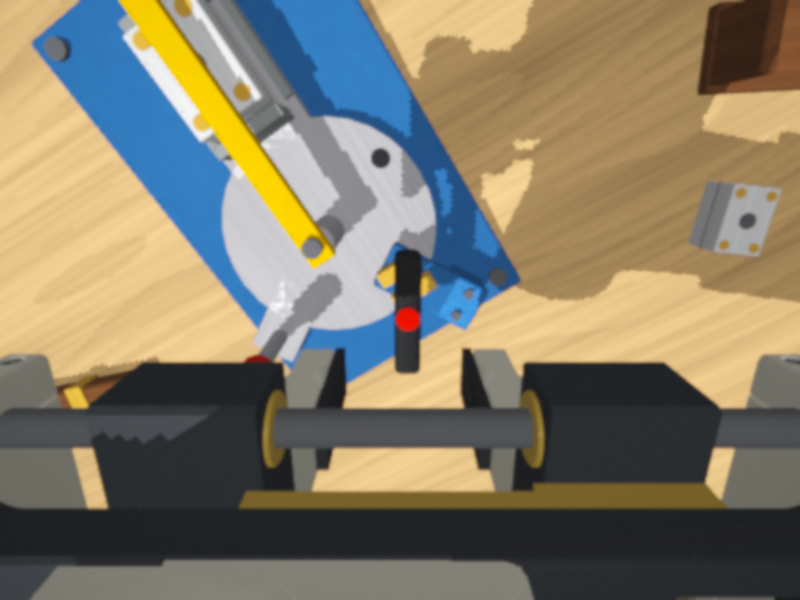

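The block lies under the bar with the arm at its stop, and the T-bar is still twisted. I'll twist it back and let it drop home.

Run:
```python
from h import *
t=np.array([474.4,129.4,0]); z=98
bot.line_to(t+[0,0,z+11],120)
bot.move_gripper(8,30); S('grip')
bot.line_to(t+[0,0,z+12.5],20); S('lift')
for a in (.5,0):
    bot.move_ptp(t+[0,0,z+12.5],down(-1.504+a)); S('tw')
for d in (9,6,3,0):
    bot.line_to(t+[0,0,z+d],30); bot.pause(.1); S('d%d'%d)
bot.move_gripper(45); S('open')
bot.line_to(t+[0,0,150],150); bot.pause(.3)
s=S('v'); im=bot.camera('wrist')
np.savez('w7.npz',**{k:s[k] for k in('tcp_pos','eef_rot')})
cv2.imwrite('pics/w7.png',cv2.resize(im[:,:,::-1],(800,600)))
```

```text
grip 40.28 [474.222 128.97  109.223] [-0.856 -2.948  4.716] Mz 0.00 w 13.3 j6 0.40
lift 40.53 [473.599 128.879 109.607] [-0.462 -3.303 -6.696] Mz 0.02 w 13.6 j6 0.40
tw 41.08 [473.892 129.073 109.927] [-0.206 -3.583 -8.449] Mz -0.04 w 13.5 j6 -0.10
tw 41.63 [474.125 129.209 110.289] [ 0.926 -3.248 -6.622] Mz 0.04 w 13.3 j6 -0.60
d9 42.0 [474.231 129.249 106.87 ] [-0.622 -4.223 -7.682] Mz 0.00 w 13.0 j6 -0.60
d6 42.35 [474.351 129.37  103.96 ] [ 0.103 -4.71  -7.255] Mz 0.02 w 13.6 j6 -0.60
d3 42.7 [474.373 129.352 100.969] [-1.195 -4.    -7.222] Mz 0.01 w 13.3 j6 -0.60
d0 43.05 [475.25  129.636  99.415] [-4.429 -4.544  7.297] Mz 0.04 w 13.7 j6 -0.60
open 43.8 [474.423 129.437  97.963] [-0.458 -0.278  0.107] Mz -0.02 w 45.1 j6 -0.60
v 44.6 [474.087 129.169 149.351] [-0.349  1.142  0.308] Mz 0.04 w 45.2 j6 -0.60
```

View pics/w7.png

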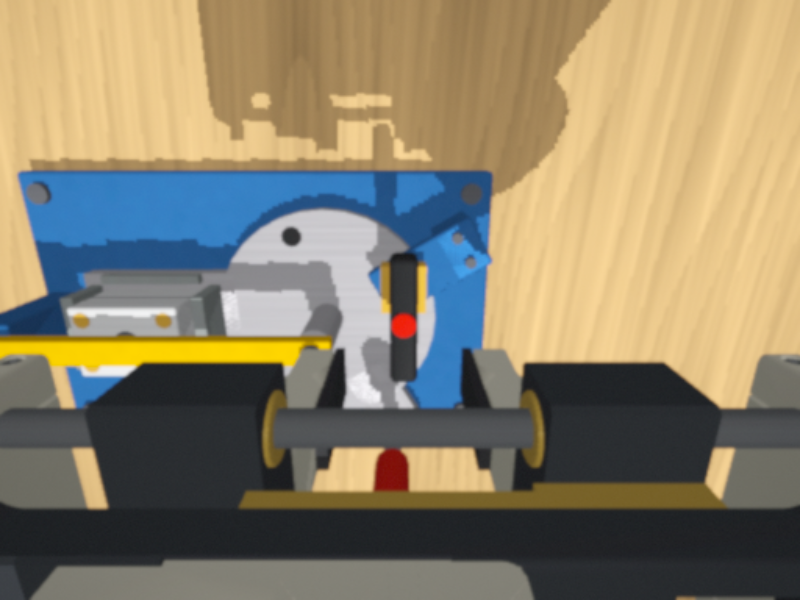

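Block under the bar, T-bar back in line ((404,254) to (404,380), as in w4). A gentle press on its top will confirm that it is fully home (top at 124 mm).

Run:
```python
from h import *
t=np.array([474.4,129.4,0])
bot.move_gripper(0,10)
bot.line_to(t+[0,0,128],60)
for z in np.arange(126,121.5,-.5):
    bot.line_to(t+[0,0,z],20); bot.pause(.1); s=bot.read_state()
    if s['contact_force'][2]>6: break
S('press %.1f'%z)
bot.line_to(t+[0,0,220],150); S('clear')
```

```text
press 122.0 49.21 [474.407 129.399 121.981] [-0.147  0.396  0.342] Mz 0.02 w 0.6 j6 -0.60
clear 50.01 [473.801 129.197 219.071] [ 0.43   0.172 -0.715] Mz 0.00 w 0.5 j6 -0.60
```

Run:
```python
from h import *
print(bot.close_job())
```

```text
the job is handed in; nothing more can be done
None
```

I've handed the job in at about 50 s: the mould lies in the nest under the height bar, the arm is at its far stop, and the plunger is twisted back and, as far as I could check, fully home; I have not seen a verdict.

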